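# Sweep the loose bolts into the parts pen

### The job

Clear the counter: use the fingertips to sweep the three hex bolts that stand on their heads across the counter through the open mouth of the low wooden parts pen, until every bolt is fully inside it. Slide them along the counter without lifting any or knocking any over, and leave the heel lift, toe cleat, ratchet handle and canister where they are.

Things in the scene. Friction and masses are not known exactly. Their poses are not given: they have to be found in the camera images.
- pen: Fixed three-sided beech fence on the zinc counter, no floor: walls 20 mm high, 10 mm thick; inside 170 mm wide (own y -85 to +85 mm) and 100 mm deep (own x from 0 at the mouth to 100 mm at the back wall). The open mouth looks roughly towards the robot. Origin: middle of the mouth line, on the counter; x points inwards from the mouth, y to the left wall, z up.
- bolt_a: Stainless hex bolt standing upright on its head, shank up: hexagonal head 22 mm across flats, 25.4 mm across corners, 9 mm high on the counter, then a round shank 14 mm in diameter up to 39 mm; about 70 g (varies). Origin: centre of the head's underside on the counter; z up along the shank.
- bolt_b: Stainless hex bolt standing upright on its head, shank up: hexagonal head 22 mm across flats, 25.4 mm across corners, 9 mm high on the counter, then a round shank 14 mm in diameter up to 39 mm; about 70 g (varies). Origin: centre of the head's underside on the counter; z up along the shank.
- bolt_c: Stainless hex bolt standing upright on its head, shank up: hexagonal head 22 mm across flats, 25.4 mm across corners, 9 mm high on the counter, then a round shank 14 mm in diameter up to 39 mm; about 70 g (varies). Origin: centre of the head's underside on the counter; z up along the shank.
- heel_lift: Bystander: loose red steel heel lift (ski binding part), a channel 62 x 42 mm and 34 mm high. Origin: centre of its underside.
- toe_cleat: Bystander: loose grey nylon toe cleat, stepped block 50 x 46 mm and 25 mm high. Origin: centre of its underside.
- ratchet: Bystander: loose chrome ratchet handle lying on the counter, 187 mm long along its own x (from -95 mm at the grip to +92 mm at the round head), 34 mm wide at the head, 34 mm high at the drive square. Origin: near the middle of its length, on the counter.
- canister: Bystander: loose green tin canister with a knurled steel lid, 80 mm in diameter and 90 mm high, upright. Origin: centre of its underside.

How it is judged:
At the end, for the whole second after the job is handed in: Each bolt stands upright (within 0.2 rad) and at rest on the counter inside the pen, its centre at least 10 mm past the mouth line and between the three walls (x of bolt_a in the frame of pen between 0.01 and 0.1 m and y of bolt_a in the frame of pen between -0.085 and 0.085 m and angle between each of bolt_a, bolt_b, bolt_c's own z axis and vertical below 0.2 rad and height (world z) of each of bolt_a, bolt_b, bolt_c below 0.005 m and linear speed of each of bolt_a, bolt_b, bolt_c below 0.01 m/s and x of bolt_b in the frame of pen between 0.01 and 0.1 m and y of bolt_b in the frame of pen between -0.085 and 0.085 m and x of bolt_c in the frame of pen between 0.01 and 0.1 m and y of bolt_c in the frame of pen between -0.085 and 0.085 m); the robot touches nothing.
It fails at once if a bolt was lifted (more than 15 mm off the counter) (height (world z) of any of bolt_a, bolt_b, bolt_c above 0.015 m).
It fails at once if a bolt was knocked over (angle between any of bolt_a, bolt_b, bolt_c's own z axis and vertical above 0.8 rad).
It fails at once if a bystander was moved by more than 15 mm (distance of any of heel_lift, toe_cleat, ratchet, canister from where it was at the start of the episode above 0.015 m).
It also fails if it takes over 67 s, if anything falls off the work surface, if the arm or the gripper's body presses on something with over 40 N, if the wrist force passes 120 N, or if a joint passes its speed limit or range.

### The arm

A 6-joint arm with a two-finger parallel gripper is mounted at the origin on the work surface. World frame = base frame: x ahead of the robot, y to its left, z up, the work surface at z = 0. Lengths are in m, angles in rad, forces in N, time in s.
With the tool pointing down it reaches from about 0.3 to 0.875 m from the base axis. Payload 6.4 kg.
Tool frame: the origin (TCP) lies at the very end of the fingers, on their centre line; the grasp point (between the pads) lies 19 mm behind it; z points along the fingers, y is the line along which they close (so a half turn about z gives the same grasp; the last joint's range is limited). The gripper opens to 85 mm and grips with 20 to 120 N. Pads are 22 mm wide; open, the fingers measure 114 mm over their backs; the gripper's body (76 mm by 85 mm) begins 54 mm behind the grasp point. The pads swing forward as they close: fully open they stand 13 mm farther back than shut.
Start: joints at [1.006, 0.181, 1.607, -0, 1.354, -0.206], TCP at [0.202, 0.538, 0.231] pointing down, gripper open.
Joint ranges: [-2.99, 2.99], [-0.89, 2.07], [0.3, 2.58], [-1.14, 4.28], [0, 2.63], [-3.12, 3.12]. Speed limits (rad/s): [2.57, 2.57, 3.01, 3.14, 3.14, 3.14].

### API

Orientations are given as a rotation vector (axis times angle).
In Python, from rig import env gives the robot as it stands.
- The arm moves only by the shell command python3 -m pendant 'ROWS'. ROWS is JSON, a list of rows, each a list of 7 numbers: the turn, a rotation vector about the world's x, y, z as a fraction of full scale, then the shift along the world's x, y, z as a fraction of full scale, then the finger opening in mm, from 0 to 85.4. In form: [[wx, wy, wz, x, y, z, hand], ...]. A call has 1 to 20 rows; each row shifts and turns the commanded pose from where the row before left it; what a row does not reach is not made up. Full scale, the value 1, is 2.5 cm for a shift and 0.1 rad for a turn. A row lasts 1/8 s, in which the tool goes at most 62.5 mm and 10.7 degrees, less where a joint would pass 70% of its speed; a pose out of reach is approached as far as the arm can. A call with a number of a shift or a turn outside -1 to 1 is refused whole. A call with a gripper value outside its range is refused whole. The fingers move at their own pace and stop on an object; the grip force is fixed at half the most. Time passes only in rows, so rows that do not move let the fingers close. It gives the time, the measured TCP pose, the force and the opening at its end, in the units of the state.
- env.sense(): the state, without advancing time (a new reading comes with each control period).
- env.snapshot(name): name is "side" or "top"; returns a dict with "img" (480x640x3 uint8, red, green, blue), "range_z" (480x640 float32, m along the optical axis (not along the pixel's ray), 0 where there is no reading), "vertical_fov" (degrees; the focal length in pixels is half the picture's height over the tangent of half this angle, whatever the lens; pixels are square), "cx", "cy" (the principal point, pixels), "rvec" (rotation vector, rad) and "tvec" (3), from world to camera coordinates, as OpenCV has them. Camera axes: x right, y down, z forward; pixel columns grow to the right and rows downward; lengths in m; the calibration is good to about 2 mm. A picture is of the moment at which its call begins.
- env.hand_in(): hands the job in, once; it reports no verdict.
The state is a dict: "time_s": time; "q": joint angles; "dq": joint speeds; "tau": joint torques, N m; "eef_pos": TCP position; "ee_rot": TCP orientation; "ft_force": force on the tool from outside, world axes, zero at the start; "moment": the same for the moment, N m; "grip_width": finger opening in m.
Only numpy, scipy, OpenCV 4.12 (cv2) and the standard library are available. Lean on these libraries where they do the work, as an engineer would, in place of code of your own. Each camera call takes 0.05 s, during which the arm holds its last target. There are 200 camera calls.

## Working session

There is one attempt and no reset: what is moved stays moved. The work goes in short steps, Python scripts to look and compute and a shell command to move; the robot and the scene stay as the last step left them, time stands still between calls to the robot, and variables do not carry over. Pictures are saved under pics/ and viewed, on a budget of 10 in all, crops included, one or two more only if the job needs it, and the job is handed in when it is done.

```bash
mkdir -p pics; ls; python3 - <<'E'
from rig import env
import cv2,numpy as np,pickle
s=env.sense();print(s['time_s'],s['eef_pos'],s['ee_rot'],s['grip_width'])
for n in('top','side'):
    d=env.snapshot(n);pickle.dump(d,open(n+'.pkl','wb'))
    cv2.imwrite(f'pics/{n}0.png',d['img'][:,:,::-1])
    print(n,d['vertical_fov'],d['cx'],d['cy'],d['rvec'],d['tvec'],(d['range_z']>0).mean())
E
```

```text
pics
0.0 [0.20159854 0.53792694 0.2304283 ] [-5.60419705e-01 -3.09056317e+00  2.43757178e-03] 0.08551319482039683
top 46.95422117782684 324.1806959670164 238.22013107155078 [ 2.18967654 -2.13839324  0.1310049 ] [-0.00598251  0.50331388  1.15329021] 0.996083984375
side 45.27472016569706 316.03010882037387 242.71899835435386 [ 2.29400952 -0.37951356  0.17384965] [-0.45355266  0.12713042  1.07737836] 0.9960384114583334
```

View pics/top0.png

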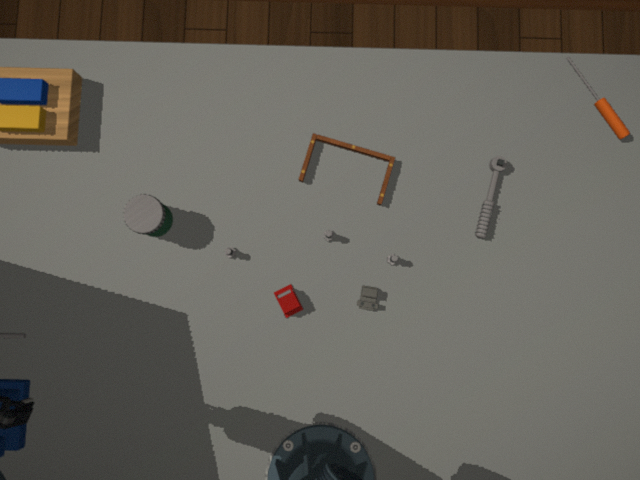

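View pics/side0.png

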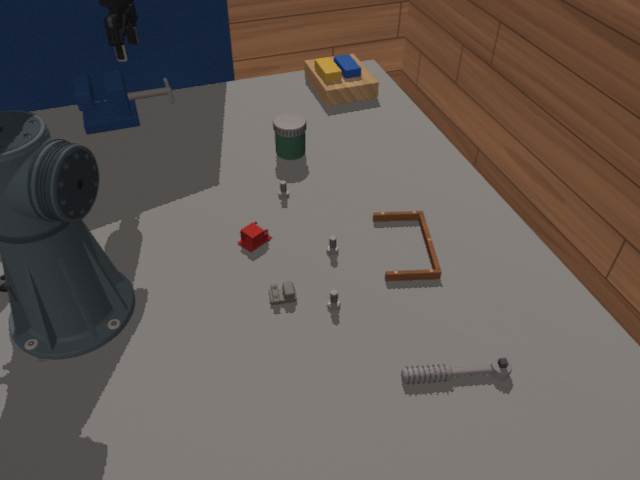

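The top view shows the pen's mouth ends at about (301,181) and (380,204), with bolts at (231,252), (330,236) and (393,259). The heel lift is at (288,300), the cleat at (369,298), the canister at (147,215) and the ratchet at (490,200). The side view agrees. Next I'll measure them using the depth data.

```bash
cat > h.py <<'E'
import cv2,numpy as np
def cloud(d):
    R=cv2.Rodrigues(np.array(d['rvec']))[0];t=np.array(d['tvec']).ravel()
    f=240/np.tan(np.radians(d['vertical_fov']/2))
    v,u=np.mgrid[:480,:640];z=d['range_z']
    P=np.stack([(u-d['cx'])/f*z,(v-d['cy'])/f*z,z],-1)
    W=(P-t)@R
    W[z==0]=np.nan
    return W
def comps(W,box=(0.25,0.85,-.4,.4),zmin=.006,amin=6):
    m=(W[...,2]>zmin)&(W[...,2]<.13)&(W[...,0]>box[0])&(W[...,0]<box[1])&(W[...,1]>box[2])&(W[...,1]<box[3])
    n,l,st,c=cv2.connectedComponentsWithStats(m.astype(np.uint8))
    for i in range(1,n):
        if st[i,4]<amin: continue
        p=W[l==i];yield c[i],st[i,4],p
E
python3 - <<'E'
from h import *
import pickle
for n in('top','side'):
    d=pickle.load(open(n+'.pkl','rb'));W=cloud(d)
    print(n,'counter z',np.nanmedian(W[200:300,180:420,2]))
    for c,a,p in comps(W):
        t=p[p[:,2]>p[:,2].max()-.006]
        print(c.round(),a,'min',p.min(0).round(3),'max',p.max(0).round(3),'top',t.mean(0).round(3),len(t))
        if a>150:
            print(cv2.boxPoints(cv2.minAreaRect((p[:,:2]*1000).astype(np.float32))).round().tolist())
E
```

```text
top counter z -0.001380178816033146
[350. 159.] 927 min [ 0.582 -0.146  0.006] max [0.737 0.064 0.026] top [ 0.683 -0.043  0.021] 226
[[582.0, -117.0], [689.0, -147.0], [740.0, 37.0], [632.0, 66.0]]
[490. 198.] 801 min [ 0.514 -0.391  0.006] max [ 0.696 -0.323  0.036] top [ 0.678 -0.374  0.032] 22
[[510.0, -355.0], [692.0, -394.0], [700.0, -361.0], [517.0, -322.0]]
[150. 216.] 1390 min [0.497 0.335 0.006] max [0.58  0.4   0.098] top [0.537 0.367 0.093] 91
[[497.0, 335.0], [580.0, 335.0], [580.0, 400.0], [497.0, 400.0]]
[328. 235.] 78 min [ 0.502 -0.013  0.006] max [0.524 0.008 0.043] top [ 0.513 -0.003  0.039] 26
[230. 252.] 85 min [0.459 0.198 0.006] max [0.482 0.22  0.042] top [0.47  0.209 0.039] 29
[393. 259.] 79 min [ 0.453 -0.153  0.006] max [ 0.475 -0.133  0.042] top [ 0.463 -0.144  0.039] 26
[288. 301.] 375 min [0.338 0.054 0.006] max [0.398 0.105 0.037] top [0.364 0.078 0.033] 170
[[338.0, 86.0], [357.0, 51.0], [398.0, 73.0], [379.0, 108.0]]
[368. 298.] 383 min [ 0.353 -0.113  0.006] max [ 0.404 -0.067  0.029] top [ 0.392 -0.093  0.025] 73
[[351.0, -111.0], [400.0, -117.0], [
[... 538 characters left out ...]
0.038] top [0.366 0.076 0.035] 205
[[331.0, 81.0], [352.0, 43.0], [401.0, 70.0], [380.0, 108.0]]
[333. 245.] 143 min [ 0.503 -0.018  0.006] max [0.527 0.004 0.044] top [ 0.514 -0.006  0.041] 26
[283. 293.] 467 min [ 0.353 -0.115  0.006] max [ 0.407 -0.065  0.03 ] top [ 0.392 -0.097  0.026] 122
[[351.0, -113.0], [400.0, -122.0], [409.0, -73.0], [360.0, -64.0]]
[334. 299.] 171 min [ 0.453 -0.157  0.006] max [ 0.477 -0.134  0.044] top [ 0.465 -0.145  0.04 ] 32
[[451.0, -153.0], [473.0, -160.0], [479.0, -140.0], [457.0, -133.0]]
[456. 371.] 1493 min [ 0.514 -0.394  0.006] max [ 0.698 -0.326  0.04 ] top [ 0.68  -0.376  0.036] 51
[[511.0, -361.0], [692.0, -397.0], [700.0, -360.0], [518.0, -324.0]]
```

Pen frame from both views: mouth middle at (0.608, −0.026), inward axis u=(0.963, −0.269) and left axis v=(0.269, 0.963), with an outer width of about 192 mm against the 190 mm given. The bolts are at (0.513, −0.005), (0.470, 0.208) and (0.464, −0.1445), with heights that match. I'll set the fingers nearly shut, with a 10 mm gap, so that each bolt nests against two fingertips. The middle bolt goes first.

```bash
python3 -m pendant '[[0,0,0.0435,0.5,-1,-0.16,10],[0,0,0.0435,0.5,-1,-0.16,10],[0,0,0.0435,0.5,-1,-0.16,10],[0,0,0.0435,0.5,-1,-0.16,10],[0,0,0.0435,0.5,-1,-0.16,10],[0,0,0.0435,0.5,-1,-0.16,10],[0,0,0.0435,0.5,-1,-0.16,10],[0,0,0.0435,0.5,-1,-0.16,10],[0,0,0.0435,0.5,-1,-0.16,10],[0,0,0.0435,0.5,-1,-0.16,10],[0,0,0.0435,0.5,-1,-0.16,10],[0,0,0.0435,0.5,-1,-0.16,10],[0,0,0.0435,0.5,-1,-0.16,10],[0,0,0.0435,0.5,-1,-0.16,10],[0,0,0.0435,0.5,-1,-0.16,10],[0,0,0.0435,0.5,-1,-0.16,10],[0,0,0.0435,0.5,-1,-0.16,10],[0,0,0.0435,0.5,-1,-0.16,10],[0,0,0.0435,0.5,-1,-0.16,10],[0,0,0.0435,0.5,-1,-0.16,10]]'
```

```text
time_s: 2.6
eef_pos: [0.4519, 0.0376, 0.1509]
ee_rot: [-0.425, -3.112, -0.0]
ft_force: [0.9, 0.7, 0.6]
grip_width: 0.0101
```

```bash
python3 -m pendant '[[0,0,0,0.25,-0.6,-0.9,10],[0,0,0,0.25,-0.6,-0.9,10],[0,0,0,0,0,-0.9,10],[0,0,0,0,0,-0.9,10],[0,0,0,0,0,-0.9,10],[0,0,0,0,0,-0.5,10],[0,0,0,0,0,0,10],[0,0,0,0,0,0,10]]'
```

```text
time_s: 3.6
eef_pos: [0.465, 0.0083, 0.0269]
ee_rot: [0.425, 3.112, -0.0]
ft_force: [0.3, -0.6, 0.4]
grip_width: 0.0099
```

```bash
python3 -m pendant '[[0,0,0,0,0,-0.6,10],[0,0,0,0,0,-0.32,10],[0,0,0,0,0,0,10]]'; python3 - <<'E'
from rig import env
import cv2
d=env.snapshot('side');i=d['img'][140:340,200:460,::-1]
cv2.imwrite('pics/s1.png',cv2.resize(i,None,fx=3,fy=3))
E
```

```text
time_s: 3.98
eef_pos: [0.4635, 0.0086, 0.0024]
ee_rot: [-0.425, -3.111, -0.0]
ft_force: [-0.3, -0.1, -0.4]
grip_width: 0.0098
```

View pics/s1.png

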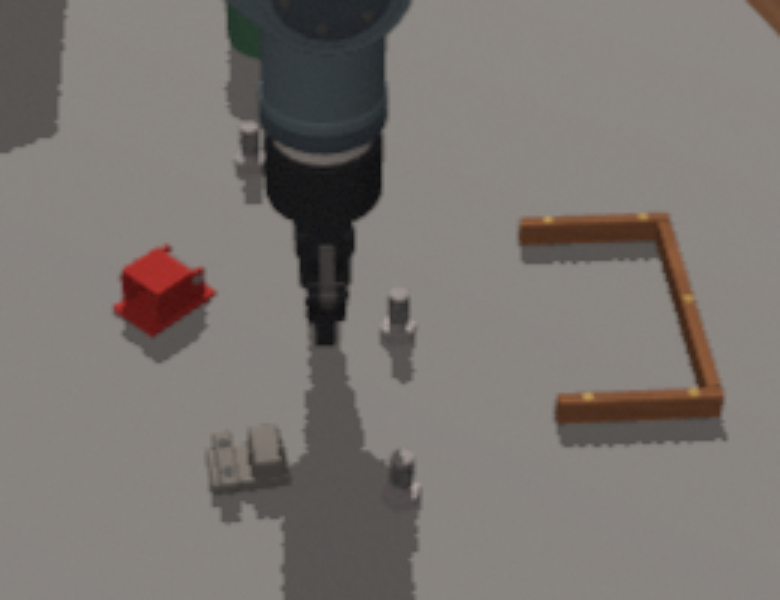

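The crop shows the fingertips at counter level (325,342), just behind the middle bolt (398,330), with the way into the pen clear. I'll push it straight in.

```bash
python3 -m pendant '[[0,0,0,0.385,-0.108,0.04,10],[0,0,0,0.385,-0.108,0,10],[0,0,0,0.385,-0.108,0,10],[0,0,0,0.385,-0.108,0,10],[0,0,0,0.385,-0.108,0,10],[0,0,0,0.385,-0.108,0,10],[0,0,0,0.385,-0.108,0,10],[0,0,0,0.385,-0.108,0,10],[0,0,0,0.385,-0.108,0,10],[0,0,0,0.385,-0.108,0,10],[0,0,0,0,0,0,10]]'; python3 - <<'E'
from rig import env
import cv2
d=env.snapshot('side');i=d['img'][140:340,200:460,::-1]
cv2.imwrite('pics/s2.png',cv2.resize(i,None,fx=3,fy=3))
E
```

```text
time_s: 5.4
eef_pos: [0.5617, -0.019, 0.0044]
ee_rot: [0.426, 3.111, -0.0]
ft_force: [-0.3, -0.2, -0.9]
grip_width: 0.0098
```

View pics/s2.png

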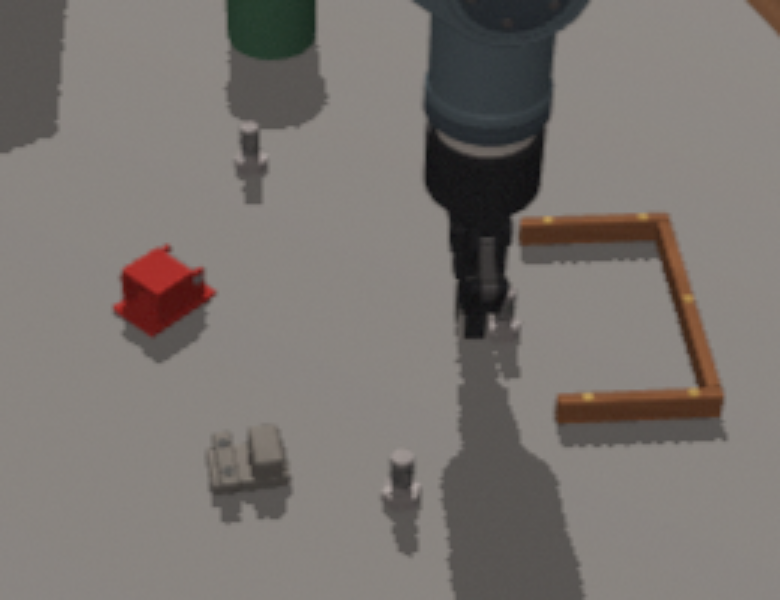

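The bolt at (505,328) is tracking well. I'll finish the push, back off, lift, and turn for the left bolt.

```bash
python3 -m pendant '[[0,0,0,0.385,-0.108,0,10],[0,0,0,0.385,-0.108,0,10],[0,0,0,0.385,-0.108,0,10],[0,0,0,0.385,-0.108,0,10],[0,0,0,0.385,-0.108,0,10],[0,0,0,0.385,-0.108,0,10],[0,0,0,0.385,-0.108,0,10],[0,0,0,0.385,-0.108,0,10],[0,0,0,0.385,-0.108,0,10],[0,0,0,0,0,0,10],[0,0,0,-0.385,0.108,0,10],[0,0,0,-0.385,0.108,0,10],[0,0,0,0,0,0.8,10],[0,0,0,0,0,1,10],[0,0,0,0,0,1,10],[0,0,0,0,0,1,10],[0,0,0,0,0,0.5,10]]'
python3 -m pendant '[[0,0,-0.636,-0.613,0.963,0,10],[0,0,-0.636,-0.613,0.963,0,10],[0,0,-0.636,-0.613,0.963,0,10],[0,0,-0.636,-0.613,0.963,0,10],[0,0,-0.636,-0.613,0.963,0,10],[0,0,-0.636,-0.613,0.963,0,10],[0,0,-0.636,-0.613,0.963,0,10],[0,0,-0.636,-0.613,0.963,0,10],[0,0,-0.636,-0.613,0.963,0,10],[0,0,-0.636,-0.613,0.963,0,10],[0,0,-0.636,-0.613,0.963,0,10],[0,0,-0.636,-0.613,0.963,0,10],[0,0,0,0,0,0,10]]'
python3 - <<'E'
from rig import env
from h import *
for n in('top','side'):
    d=env.snapshot(n)
    for c,a,p in comps(cloud(d)):
        t=p[p[:,2]>p[:,2].max()-.006]
        print(n,c.round(),a,'top',t.mean(0).round(3),len(t))
E
```

```text
time_s: 7.58
eef_pos: [0.6294, -0.0378, 0.1151]
ee_rot: [0.425, 3.108, -0.001]
ft_force: [1.1, 0.3, -0.5]
grip_width: 0.0102
time_s: 9.2
eef_pos: [0.443, 0.2525, 0.112]
ee_rot: [-1.55, -2.732, -0.0]
ft_force: [0.1, -0.3, -0.7]
grip_width: 0.0099
top [350. 159.] 935 top [ 0.681 -0.046  0.022] 99
top [490. 197.] 806 top [ 0.679 -0.375  0.032] 30
top [351. 165.] 80 top [ 0.669 -0.048  0.038] 27
top [146. 205.] 519 top [0.555 0.375 0.091] 194
top [230. 252.] 83 top [0.471 0.21  0.039] 23
top [393. 259.] 75 top [ 0.463 -0.143  0.038] 21
top [204. 264.] 10 top [0.434 0.239 0.128] 4
top [368. 298.] 379 top [ 0.391 -0.093  0.024] 81
top [288. 301.] 376 top [0.365 0.078 0.034] 111
side [291. 136.] 1204 top [0.544 0.366 0.092] 263
side [265. 144.] 86 top [0.442 0.244 0.128] 41
side [284. 189.] 121 top [0.471 0.206 0.039] 31
side [413. 246.] 1268 top [ 0.678 -0.057  0.022] 566
side [254. 235.] 491 top [0.366 0.076 0.035] 191
side [411. 242.] 152 top [ 0.669 -0.051  0.04 ] 33
side [283. 293.] 469 top [ 0.391 -0.097  0.026] 105
side [334. 299.] 173 top [ 0.464 -0.146  0.04 ] 40
side [456. 371.] 1483 top [ 0.68  -0.377  0.035] 50
```

The middle bolt is at pen (0.065, −0.006), upright. The contact offset is 22 mm, as planned. Next is the left bolt: lower and sweep the first leg.

```bash
python3 -m pendant '[[0,0,0,0.08,-0.06,-1,10],[0,0,0,0,0,-1,10],[0,0,0,0,0,-1,10],[0,0,0,0,0,-0.8,10],[0,0,0,0,0,-0.3,10],[0,0,0,0,0,-0.2,10],[0,0,0,0,0,0,10]]'
python3 -m pendant '[[0,0,0,0.248,-0.418,0,10],[0,0,0,0.248,-0.418,0,10],[0,0,0,0.248,-0.418,0,10],[0,0,0,0.248,-0.418,0,10],[0,0,0,0.248,-0.418,0,10],[0,0,0,0.248,-0.418,0,10],[0,0,0,0.248,-0.418,0,10],[0,0,0,0.248,-0.418,0,10],[0,0,0,0.248,-0.418,0,10],[0,0,0,0.248,-0.418,0,10],[0,0,0,0,0,0,10]]'
python3 - <<'E'
from rig import env
import cv2
d=env.snapshot('side');i=d['img'][140:340,200:460,::-1]
cv2.imwrite('pics/s3.png',cv2.resize(i,None,fx=3,fy=3))
E
```

```text
time_s: 10.18
eef_pos: [0.4466, 0.2498, 0.0046]
ee_rot: [1.554, 2.73, 0.001]
ft_force: [-0.2, -0.2, -0.7]
grip_width: 0.0097
time_s: 11.55
eef_pos: [0.5088, 0.1445, 0.0043]
ee_rot: [1.556, 2.729, 0.0]
ft_force: [-0.7, -0.1, 0.4]
grip_width: 0.01
```

View pics/s3.png

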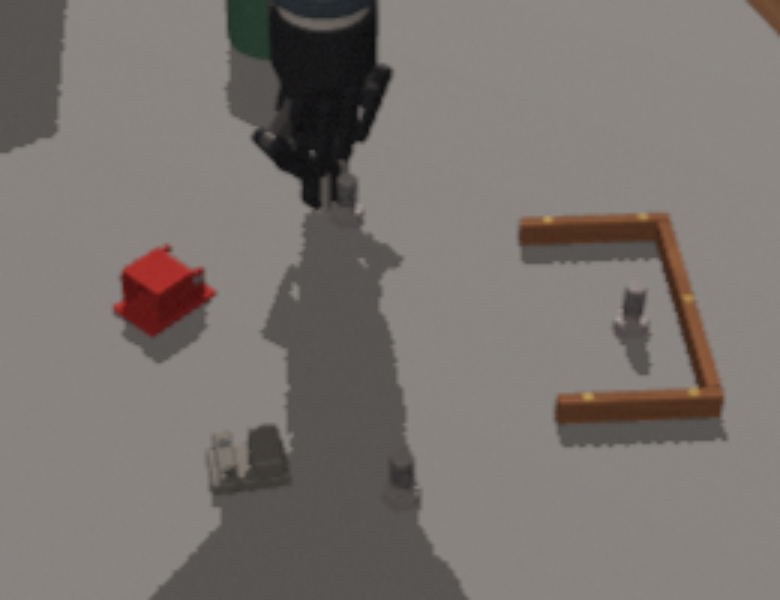

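```bash
python3 -m pendant '[[0,0,0,0.248,-0.418,0,10],[0,0,0,0.248,-0.418,0,10],[0,0,0,0.248,-0.418,0,10],[0,0,0,0.248,-0.418,0,10],[0,0,0,0.248,-0.418,0,10],[0,0,0,0.248,-0.418,0,10],[0,0,0,0.248,-0.418,0,10],[0,0,0,0.248,-0.418,0,10],[0,0,0,0.248,-0.418,0,10],[0,0,0,0.248,-0.418,0,10],[0,0,0,0,0,0,10],[0,0,0,-0.248,0.418,0,10],[0,0,0,-0.248,0.418,0,10],[0,0,0,0,0,0.8,10],[0,0,0,0,0,1,10],[0,0,0,0,0,0.6,10]]'
python3 -m pendant '[[0,0,0.954,-0.16,-0.115,0,10],[0,0,0.954,-0.16,-0.115,0,10],[0,0,0.954,-0.16,-0.115,0,10],[0,0,0.954,-0.16,-0.115,0,10],[0,0,0.954,-0.16,-0.115,0,10],[0,0,0.954,-0.16,-0.115,0,10],[0,0,0.954,-0.16,-0.115,0,10],[0,0,0.954,-0.16,-0.115,0,10],[0,0,0,0,0,0,10]]'
python3 - <<'E'
from rig import env
from h import *
for n in('top','side'):
    d=env.snapshot(n)
    for c,a,p in comps(cloud(d),box=(.42,.8,-.2,.3)):
        t=p[p[:,2]>p[:,2].max()-.006]
        print(n,c.round(),a,'top',t.mean(0).round(3),len(t))
E
```

```text
time_s: 13.6
eef_pos: [0.5589, 0.062, 0.067]
ee_rot: [1.552, 2.728, 0.002]
ft_force: [-0.0, -0.3, -0.2]
grip_width: 0.0102
time_s: 14.72
eef_pos: [0.5257, 0.0387, 0.0649]
ee_rot: [0.427, 3.112, -0.0]
ft_force: [-0.1, 0.0, -0.0]
grip_width: 0.0099
top [353. 157.] 853 top [ 0.685 -0.048  0.022] 161
top [351. 165.] 84 top [ 0.668 -0.048  0.038] 31
top [322. 231.] 13 top [0.507 0.011 0.126] 5
top [393. 259.] 79 top [ 0.463 -0.143  0.037] 27
side [332. 209.] 175 top [0.511 0.009 0.126] 13
side [413. 246.] 1262 top [ 0.679 -0.056  0.022] 467
side [359. 230.] 140 top [0.582 0.019 0.041] 27
side [411. 242.] 149 top [ 0.669 -0.05   0.04 ] 28
side [334. 300.] 178 top [ 0.464 -0.146  0.04 ] 42
```

The left bolt is at pen (−0.037, 0.038) and upright. Second leg goes straight in.

```bash
python3 -m pendant '[[0,0,0,0,-0.1,-1,10],[0,0,0,0,0,-0.9,10],[0,0,0,0,0,-0.4,10],[0,0,0,0,0,-0.12,10],[0,0,0,0.389,-0.092,0,10],[0,0,0,0.389,-0.092,0,10],[0,0,0,0.389,-0.092,0,10],[0,0,0,0.389,-0.092,0,10],[0,0,0,0.389,-0.092,0,10],[0,0,0,0.389,-0.092,0,10],[0,0,0,0.389,-0.092,0,10],[0,0,0,0.389,-0.092,0,10],[0,0,0,0.389,-0.092,0,10],[0,0,0,0.389,-0.092,0,10],[0,0,0,0,0,0,10]]'
python3 - <<'E'
from rig import env
import cv2
d=env.snapshot('side');i=d['img'][140:340,200:460,::-1]
cv2.imwrite('pics/s4.png',cv2.resize(i,None,fx=3,fy=3))
E
```

```text
time_s: 16.7
eef_pos: [0.624, 0.013, 0.0039]
ee_rot: [0.426, 3.112, -0.0]
ft_force: [0.4, -0.2, 0.5]
grip_width: 0.0102
```

View pics/s4.png

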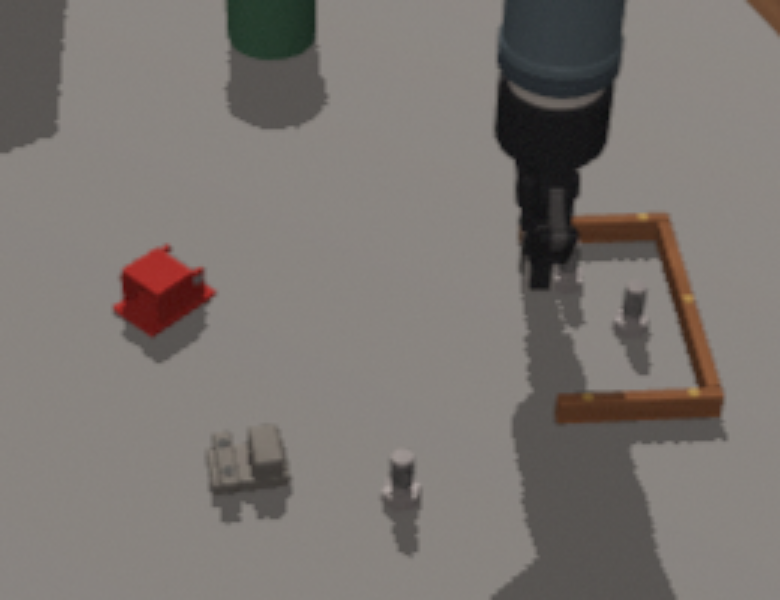

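```bash
python3 -m pendant '[[0,0,0,0.389,-0.092,0,10],[0,0,0,0.389,-0.092,0,10],[0,0,0,0.389,-0.092,0,10],[0,0,0,0,0,0,10],[0,0,0,-0.385,0.108,0,10],[0,0,0,-0.385,0.108,0,10],[0,0,0,0,0,0.8,10],[0,0,0,0,0,1,10],[0,0,0,0,0,1,10],[0,0,0,0,0,0.8,10]]'
python3 -m pendant '[[0,0,0.926,-0.753,-0.691,0,10],[0,0,0.926,-0.753,-0.691,0,10],[0,0,0.926,-0.753,-0.691,0,10],[0,0,0.926,-0.753,-0.691,0,10],[0,0,0.926,-0.753,-0.691,0,10],[0,0,0.926,-0.753,-0.691,0,10],[0,0,0.926,-0.753,-0.691,0,10],[0,0,0.926,-0.753,-0.691,0,10],[0,0,0.926,-0.753,-0.691,0,10],[0,0,0.926,-0.753,-0.691,0,10],[0,0,0.926,-0.753,-0.691,0,10],[0,0,0,0,0,0,10]]'
python3 - <<'E'
from rig import env
from h import *
print(env.sense()['q'])
for n in('top','side'):
    d=env.snapshot(n)
    for c,a,p in comps(cloud(d),box=(.42,.8,-.2,.3)):
        t=p[p[:,2]>p[:,2].max()-.006]
        print(n,c.round(),a,'top',t.mean(0).round(3),len(t))
E
```

```text
time_s: 18.0
eef_pos: [0.6337, 0.0117, 0.0967]
ee_rot: [0.425, 3.11, -0.0]
ft_force: [0.1, -0.0, -0.2]
grip_width: 0.0099
time_s: 19.5
eef_pos: [0.4253, -0.1791, 0.0946]
ee_rot: [-1.142, 2.926, -0.001]
ft_force: [0.4, -0.4, -0.2]
grip_width: 0.0097
[-6.56623756e-01  1.06713335e-01  1.99840636e+00 -8.78510117e-05
  1.03546032e+00 -2.97151912e+00]
top [350. 159.] 930 top [ 0.682 -0.041  0.022] 173
top [328. 162.] 88 top [0.674 0.001 0.039] 23
top [350. 165.] 82 top [ 0.669 -0.048  0.038] 22
top [393. 259.] 71 top [ 0.463 -0.144  0.038] 23
side [412. 244.] 1553 top [ 0.672 -0.027  0.04 ] 61
side [324. 285.] 184 top [ 0.429 -0.187  0.127] 41
side [334. 299.] 174 top [ 0.464 -0.146  0.041] 36
```

The left bolt is at pen (0.056, 0.044). The right bolt is exactly in line with the tool, and q6 will move away from its limit. Now its first leg.

```bash
python3 -m pendant '[[0,0,0,0,0,-1,10],[0,0,0,0,0,-1,10],[0,0,0,0,0,-1,10],[0,0,0,0,0,-0.4,10],[0,0,0,0,0,-0.2,10],[0,0,0,0,0,0,10]]'
python3 -m pendant '[[0,0,0,0.33,0.303,0,10],[0,0,0,0.33,0.303,0,10],[0,0,0,0.33,0.303,0,10],[0,0,0,0.33,0.303,0,10],[0,0,0,0.33,0.303,0,10],[0,0,0,0.33,0.303,0,10],[0,0,0,0.33,0.303,0,10],[0,0,0,0.33,0.303,0,10],[0,0,0,0.33,0.303,0,10],[0,0,0,0.33,0.303,0,10],[0,0,0,0.33,0.303,0,10],[0,0,0,0.33,0.303,0,10],[0,0,0,0.33,0.303,0,10],[0,0,0,0.33,0.303,0,10],[0,0,0,0,0,0,10],[0,0,0,-0.33,-0.303,0,10],[0,0,0,-0.33,-0.303,0,10],[0,0,0,0,0,0.8,10],[0,0,0,0,0,1,10],[0,0,0,0,0,0.6,10]]'
python3 -m pendant '[[0,0,-0.926,-0.073,0.163,0,10],[0,0,-0.926,-0.073,0.163,0,10],[0,0,-0.926,-0.073,0.163,0,10],[0,0,-0.926,-0.073,0.163,0,10],[0,0,-0.926,-0.073,0.163,0,10],[0,0,-0.926,-0.073,0.163,0,10],[0,0,-0.926,-0.073,0.163,0,10],[0,0,-0.926,-0.073,0.163,0,10],[0,0,-0.926,-0.073,0.163,0,10],[0,0,-0.926,-0.073,0.163,0,10],[0,0,-0.926,-0.073,0.163,0,10],[0,0,0,0,0,0,10]]'
python3 - <<'E'
from rig import env
from h import *
for n in('top','side'):
    d=env.snapshot(n)
    for c,a,p in comps(cloud(d),box=(.42,.8,-.2,.3)):
        t=p[p[:,2]>p[:,2].max()-.006]
        print(n,c.round(),a,'top',t.mean(0).round(3),len(t))
E
```

```text
time_s: 20.35
eef_pos: [0.4263, -0.1783, 0.0042]
ee_rot: [-1.146, 2.925, -0.001]
ft_force: [-0.1, -0.2, -0.0]
grip_width: 0.0098
time_s: 22.85
eef_pos: [0.5246, -0.0883, 0.0649]
ee_rot: [-1.144, 2.925, -0.001]
ft_force: [0.1, -0.6, -0.1]
grip_width: 0.0102
time_s: 24.35
eef_pos: [0.5041, -0.0426, 0.0636]
ee_rot: [-0.425, -3.112, -0.0]
ft_force: [0.8, 0.1, -0.7]
grip_width: 0.0101
top [347. 156.] 852 top [ 0.689 -0.038  0.021] 304
top [328. 162.] 88 top [0.674 0.001 0.04 ] 9
top [350. 165.] 86 top [ 0.669 -0.048  0.037] 30
top [330. 234.] 8 top [ 0.503 -0.004  0.129] 3
side [412. 244.] 1401 top [ 0.675 -0.001  0.04 ] 32
side [336. 237.] 180 top [ 0.491 -0.077  0.128] 16
side [411. 243.] 152 top [ 0.67  -0.05   0.041] 25
side [363. 257.] 155 top [ 0.558 -0.057  0.04 ] 32
```

The right bolt is at pen (−0.040, −0.042). Last leg.

```bash
python3 -m pendant '[[0,0,0,0,0.06,-1,10],[0,0,0,0,0,-0.9,10],[0,0,0,0,0,-0.35,10],[0,0,0,0,0,-0.12,10],[0,0,0,0.380,-0.125,0,10],[0,0,0,0.380,-0.125,0,10],[0,0,0,0.380,-0.125,0,10],[0,0,0,0.380,-0.125,0,10],[0,0,0,0.380,-0.125,0,10],[0,0,0,0.380,-0.125,0,10],[0,0,0,0.380,-0.125,0,10],[0,0,0,0.380,-0.125,0,10],[0,0,0,0,0,0,10]]'
python3 -m pendant '[[0,0,0,0.380,-0.125,0,10],[0,0,0,0.380,-0.125,0,10],[0,0,0,0.380,-0.125,0,10],[0,0,0,0.380,-0.125,0,10],[0,0,0,0.380,-0.125,0,10],[0,0,0,0,0,0,10],[0,0,0,-0.385,0.108,0,10],[0,0,0,-0.385,0.108,0,10],[0,0,0,0,0,0.8,10],[0,0,0,0,0,1,10],[0,0,0,0,0,1,10],[0,0,0,-1,0,1,10],[0,0,0,-1,0,1,10],[0,0,0,-1,0,0,10],[0,0,0,-1,0,0,10],[0,0,0,-1,0,0,10],[0,0,0,-1,0,0,10],[0,0,0,0,0,0,10]]'
python3 - <<'E'
from rig import env
from h import *
M=np.array([.608,-.026]);u=np.array([.963,-.269]);v=np.array([.269,.963])
for n in('top','side'):
    d=env.snapshot(n);W=cloud(d)
    cv2.imwrite(f'pics/{n}5.png',d['img'][:,:,::-1] if n=='top' else cv2.resize(d['img'][140:340,200:460,::-1],None,fx=3,fy=3))
    for c,a,p in comps(W):
        t=p[p[:,2]>p[:,2].max()-.006]
        print(n,c.round(),a,'top',t.mean(0).round(3),len(t))
    q=W[(W[...,2]>.03)&(W[...,2]<.05)]
    e=q[:,:2]-M;e=np.c_[e@u,e@v];k=(e[:,0]>0)&(e[:,0]<.1)&(abs(e[:,1])<.085)
    e=e[k]
    for lo,hi in((-.085,-.028),(-.028,.02),(.02,.085)):
        g=e[(e[:,1]>lo)&(e[:,1]<hi)];print('pen',len(g),g.mean(0).round(4) if len(g) else None)
E
```

```text
time_s: 26.08
eef_pos: [0.5818, -0.0664, 0.0047]
ee_rot: [0.426, 3.111, -0.0]
ft_force: [-0.4, -0.1, 0.5]
grip_width: 0.0102
time_s: 28.32
eef_pos: [0.4584, -0.0762, 0.1258]
ee_rot: [0.426, 3.111, -0.001]
ft_force: [1.1, -0.0, 1.1]
grip_width: 0.0098
top [349. 158.] 912 top [ 0.682 -0.05   0.022] 108
top [328. 162.] 83 top [0.674 0.002 0.038] 25
top [490. 198.] 806 top [ 0.679 -0.374  0.033] 26
top [350. 165.] 84 top [ 0.668 -0.047  0.038] 24
top [368. 174.] 79 top [ 0.65  -0.087  0.037] 30
top [150. 216.] 1394 top [0.537 0.371 0.092] 284
top [368. 298.] 377 top [ 0.391 -0.093  0.025] 66
top [288. 301.] 375 top [0.365 0.078 0.034] 119
pen 37 [ 0.0563 -0.0475]
pen 40 [ 0.0639 -0.0051]
pen 37 [0.0557 0.0441]
side [286. 136.] 922 top [0.53  0.369 0.092] 261
side [412. 244.] 1391 top [ 0.675 -0.001  0.04 ] 30
side [254. 234.] 454 top [0.366 0.075 0.035] 179
side [411. 250.] 284 top [ 0.66  -0.069  0.041] 50
side [245. 245.] 21 top [0.345 0.066 0.007] 21
side [283. 293.] 472 top [ 0.391 -0.096  0.026] 126
side [456. 371.] 1484 top [ 0.68  -0.376  0.036] 46
pen 53 [ 0.0579 -0.0506]
pen 49 [ 0.0654 -0.0083]
pen 47 [0.0577 0.0411]
```

View pics/side5.png

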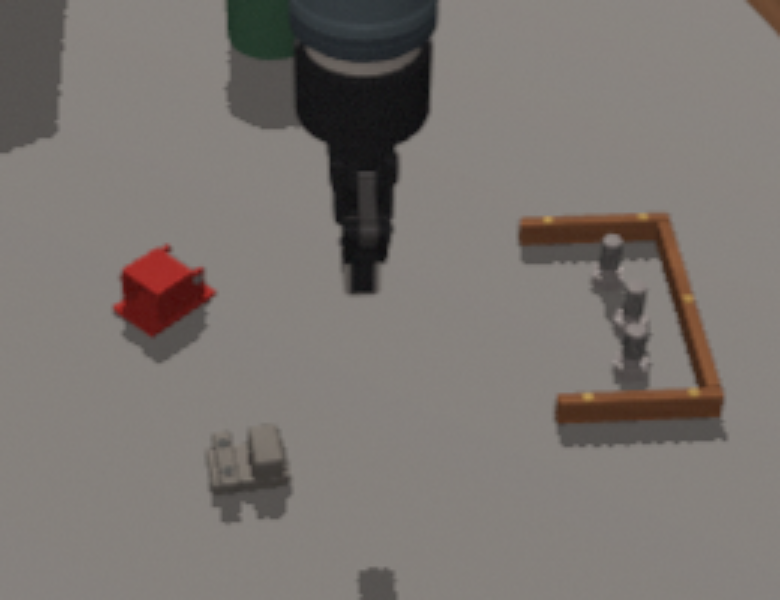

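The three bolts stand upright inside the pen at (610,255), (635,300) and (632,345). The arm is clear of everything and the bystanders haven't moved, so I'm handing in.

```bash
python3 -c "
from rig import env
print(env.hand_in(), env.sense()['time_s'])"
```

```text
the job is handed in; nothing more can be done
the job is handed in; nothing more can be done
```

I swept all three bolts into the pen with the nearly closed fingertips and handed the job in; no verdict is reported. The middle bolt went in with one straight push. The two outer bolts each took two legs, first to in front of the mouth and then straight in. It took about 28.5 s of the 67 s allowed.

Last checks:
- **Bolts:** the top camera puts them at pen x/y of 64/−5, 56/44 and 56/−48 mm. The side camera agrees within about 3 mm. All stand upright, with tops at about 39 mm.
- **Bystanders:** the heel lift, toe cleat and ratchet measured within about 2 mm of where they started. The canister's top-surface mean varied more between views (up to about 9 mm), because the arm and my search box hid part of it. From the top camera, unobstructed at the start and the end, its outline is in the same place, and the arm never came near it.
- **Forces and clearance:** the wrist force readings after each move stayed at or below about 1 N, and the arm finished well clear of everything.

No check failed.

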